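# Raise the loader gate and push the tube rack home

## Task

Load the waiting rack of capped tubes into the two-lane rack loader: with the fingertips, push the grab bar of the counterweighted gate in that rack's lane up and over its balance point so that the gate stays raised by itself, then push the rack by its end along its lane under the raised gate until it is fully home against the end stop. Nothing is to be gripped or lifted: the rack slides on the lane floor with its tubes still standing in it. Leave the gate raised; leave the empty rack, the other lane's gate and the bottles and odds and ends round about where they are.

Things in the scene. Friction and masses are not known exactly. Their poses are not given: they have to be found in the camera images.
- loader: Two-lane tube-rack loader fixed to the bench: low white tray 440 mm long (x), 156 mm wide (y), white console 106 mm high at its +x end. Origin: on the bench under the middle of the tray; +x runs along the lanes from the open entry end (x = -0.225) to the end stops (about to the robot's right), z up. Lane middles: y = -0.043 (lane 'near', nearer the robot) and +0.043 (lane 'far').
- stop_near (a point): Foot of the end stop of lane 'near', on the lane floor, 8 mm above the bench, in the stop's face (loader x = 0.080); the stop is 68 mm high. The lane is 31 mm wide between rails that stand 22 mm above the bench; from loader x = -0.03 on they stand 44 mm high, with rounded pivot cheeks 87 mm high at x = 0.043 to 0.077.
- stop_far (a point): The same for lane 'far'.
- gate_near (a joint): Angle (rad) of the gate of lane 'near': 0 shut (as found, by its own weight), grows as the grab bar goes up and over towards the console; stop at 1.36 = fully raised. BALANCE at about 0.77: let go below that it falls shut, above about 0.85 it falls open to 1.36 by itself and stays there. About 1 to 3 N at the bar moves it. Raised, it clears the tubes by 25 mm or more.
- gate_far (a joint): The same for the gate of lane 'far' (0 shut, balance about 0.77, 1.36 fully raised).
- bar_near (a point): Middle of the black grab bar of gate 'near': round, 12 mm thick, 54 mm long, across the lane. Shut, it lies 92 mm nearer the entry than the pivot and 92 mm above it, 162 mm above the bench. Push it from its entry side in loader +x, along its arc of radius 130 mm about the pivot. The space in front of it, and below it down to 116 mm above the bench, is free.
- bar_far (a point): The same for gate 'far'.
- pivot_near (a point): Middle of the pivot axis of gate 'near' (loader x = 0.060, 70 mm above the bench; axis along loader y). The gate: two side arms from pivot to grab bar, a plate across the lane (shut: loader x = -0.040, 16 to 78 mm above the bench; a rack pushed against it only jams it; its lower edge swings out to x = -0.054 as it opens), and two round dark counterweights behind the pivot.
- pivot_far (a point): The same for gate 'far'.
- rack: The loaded rack, loose in one of the lanes before the shut gate: grey plastic, one row of five square places, four with a capped tube; 111.5 mm long (x), 26 mm wide (y), 62 mm high; its entry end (-x) is a solid end block 75 mm high. Origin: centre of its underside, on the lane floor; +x along the lane to the stop. About 0.22 kg with tubes. Home: origin at loader x = 0.024, +x end on the stop.
- rack_push (a point): Middle of the flat push face at the rack's entry end (-x), 55.75 mm from the rack's middle, 53 mm above the bench. The face is 26 mm wide and reaches up to 83 mm above the bench; push it in the rack's +x. The nearest tube stands 34 mm beyond the face; tube caps reach 113 mm above the bench.
- rack_empty: An empty rack of the same make standing in the other lane: not to be moved. Origin: centre of its underside.
- tube_0: Capped blood tube standing loose in the loaded rack, 13 mm thick (cap 16 mm), 99 mm long; origin at its bottom, which rests 6 mm above the rack's underside; z up along the tube. Place 2 of 5 counted from the entry end. Stays in the rack.
- tube_1: Capped blood tube standing loose in the loaded rack, 13 mm thick (cap 16 mm), 99 mm long; origin at its bottom, which rests 6 mm above the rack's underside; z up along the tube. Place 3 of 5 counted from the entry end. Stays in the rack.
- tube_2: Capped blood tube standing loose in the loaded rack, 13 mm thick (cap 16 mm), 99 mm long; origin at its bottom, which rests 6 mm above the rack's underside; z up along the tube. Place 4 of 5 counted from the entry end. Stays in the rack.
- tube_3: Capped blood tube standing loose in the loaded rack, 13 mm thick (cap 16 mm), 99 mm long; origin at its bottom, which rests 6 mm above the rack's underside; z up along the tube. Place 5 of 5 counted from the entry end. Stays in the rack.
- reagent: Brown reagent bottle with a black cap, 44 mm across, 92 mm high, standing on the robot's side of the loader. Bystander. Origin: underside.
- tape_roll: Roll of paper tape lying flat, 62 mm across, 18 mm high, on the robot's side of the loader by the console. Bystander. Origin: underside.
- dropper: Small white dropper bottle with a blue cap, 27 mm across, 66 mm high, just beyond the loader. Bystander. Origin: underside.
- timer: Bench timer lying on its back, 60 x 66 x 19 mm, at the back. Bystander. Origin: underside.
- marker_black: Marker pen with a black cap lying on the bench at the left, 139 mm long, 15 mm high. Bystander. Origin: underside.
- pen_blue: Blue pen lying on the bench at the left, 143 mm long, 9 mm high. Bystander. Origin: underside.
Mind the look-alikes: they are no part of the job. Leave any purple or turquoise look-alike of the rack alone.

How it is judged:
By the outcome, as a careful person would: the job done as asked, in the order asked, and still so for the second after the job is handed in, with the robot touching nothing.
It also fails if it takes over 58 s, if anything falls off the work surface, if the arm or the gripper's body presses on something with over 40 N, if the wrist force passes 120 N, or if a joint passes its speed limit or range.

## Robot

A 7-joint arm with a two-finger parallel gripper is mounted at the origin on a cart in front of the work surface, level with it; the furniture and walls round the work are solid. World frame = base frame: x ahead of the robot, y to its left, z up, the work surface at z = 0. Lengths are in mm, angles in rad, forces in N, time in s.
With the tool pointing down it reaches from about 425 to 875 mm from the base axis. Payload 8.4 kg.
Tool frame: the origin (TCP) lies on the mounting face of the last link; the fingertips stand 173 mm ahead of it and the grasp point (between the pads) lies arm.grasp_offset ahead of it (arm.grasp_offset is the distance from the TCP to the grasp point, in mm); z points along the fingers, y is the direction in which the jaws open and shut (so a half turn about z gives the same grasp; the last joint's range is limited). The gripper opens to 85 mm and grips with 20 to 120 N. Pads are 22 mm wide; open, the fingers measure 114 mm over their backs; the gripper's body (76 mm by 85 mm) begins 54 mm behind the grasp point. The pads swing forward as they close: fully open they stand 13 mm farther back than shut.
Start: joints at [-1.251, 0.333, 0.04, 1.465, -0.013, 1.343, -0.059], TCP at [264.334, 593.802, 404.708] pointing down, gripper open.
Joint ranges: [-2.58, 2.58], [-0.38, 2.09], [-1.3, 1.39], [0.25, 2.4], [-1.5, 4.64], [0.08, 2.09], [-2.65, 2.65]. Speed limits (rad/s): [2.22, 2.22, 2.79, 2.79, 3.14, 3.14, 3.14].

## Interface

Orientations are given as a rotation vector (axis times angle).
In Python, from plant import arm gives the robot as it stands. The module is installed in compiled form; this text tells all that it offers.
- The arm moves only by the shell command python3 -m creep 'ROWS' [FORCE]. ROWS is JSON, a list of rows, each a list of 7 numbers: the finger opening in mm, from 0 to 85.4, then the shift along the tool's x, y, z in units of 50 mm (1.0 is 50 mm), then the turn, a rotation vector about the tool's x, y, z in units of 8 degrees (1.0 is 8 degrees). A call has 1 to 20 rows; each row shifts and turns the commanded pose from where the row before left it, along the tool's axes as they then stand; what a row does not reach is not made up. A row lasts 1/8 s, in which the tool goes at most 62.5 mm and 10.7 degrees, less where a joint would pass 70% of its speed; a pose out of reach is approached as far as the arm can. A call is refused whole if a number of a shift passes 1 or a number of a turn 1, either way. A call with a gripper value outside its range is refused whole. The fingers move at their own pace and stop on an object; FORCE is the grip in N (left out, the last holds). Time passes only in rows, so rows that do not move let the fingers close. It gives the time, the measured TCP pose, the force and the opening at its end, in the units of the state.
- arm.get_obs(): the state, without advancing time (a new reading comes with each control period).
- arm.get_image(name): name is "scene" or "top"; returns (picture, depth): 420x560x3 uint8, blue, green, red; 420x560 float32, mm along the optical axis (not along the pixel's ray), 0 where there is no reading.
- arm.camera_model(name): a dict with "fx", "fy", "cx", "cy" (pixels), "pose" (4x4, takes a point from camera to world coordinates). Camera axes: x right, y up, looking along -z (the intrinsics and any distortion apply to the point x, -y, -z); pixel columns grow to the right and rows downward; lengths in mm; the calibration is good to about 2 mm. A picture is of the moment at which its call begins. camera_model takes no time and is no camera call.
- arm.close_job(): hands the job in, once; it reports no verdict.
The state is a dict: "time": time; "joints": joint angles; "joint_vel": joint speeds; "joint_efforts": joint torques, N m; "ee_pos": TCP position; "ee_rot": TCP orientation; "wrist_force": force on the tool from outside, world axes, zero at the start; "moment": the same for the moment, N m; "opening": opening from 0.0 (shut) to 1.0 (fully open).
Only numpy, scipy, OpenCV 4.12 (cv2) and the standard library are available. Lean on these libraries where they do the work, as an engineer would, in place of code of your own. Each camera call takes 0.05 s, during which the arm holds its last target. There are 200 camera calls.

## Working session

There is one attempt and no reset: what is moved stays moved. The work goes in short steps, Python scripts to look and compute and a shell command to move; the robot and the scene stay as the last step left them, time stands still between calls to the robot, and variables do not carry over. Pictures are saved under pics/ and viewed, on a budget of 10 in all, crops included, one or two more only if the job needs it, and the job is handed in when it is done.

```bash
mkdir -p pics; cat > h.py <<'E'
import numpy as np,cv2
from plant import arm
from scipy.spatial.transform import Rotation as R
def grab(n):
    im,d=arm.get_image(n); return np.array(im),np.array(d),arm.camera_model(n)
def world(m,d):
    v,u=np.mgrid[0:d.shape[0],0:d.shape[1]]
    p=np.stack([(u-m['cx'])/m['fx']*d,-(v-m['cy'])/m['fy']*d,-d],-1)
    T=np.array(m['pose']); return p@T[:3,:3].T+T[:3,3]
E
python3 - <<'E'
from h import *
for n in('scene','top'):
    im,d,m=grab(n); cv2.imwrite(f'pics/{n}0.png',im); np.savez(f'{n}0.npz',im=im,d=d,w=world(m,d))
    print(n,{k:(np.round(v,3).tolist() if k=='pose' else v) for k,v in m.items()},(d>0).mean())
o=arm.get_obs();print(o,arm.grasp_offset,R.from_rotvec(o['ee_rot']).as_matrix().round(3))
E
```

```text
scene {'fx': 440.31579967239026, 'fy': 440.31579967239026, 'cx': 275.0800962087153, 'cy': 206.61817978982035, 'pose': [[0.656, 0.514, -0.552, -326.06], [-0.754, 0.456, -0.472, -647.711], [0.009, 0.726, 0.687, 1194.084], [0.0, 0.0, 0.0, 1.0]]} 0.8333248299319728
top {'fx': 522.6138419786142, 'fy': 522.6138419786142, 'cx': 280.5050717559365, 'cy': 206.79149526750834, 'pose': [[-0.013, 0.987, -0.162, 308.056], [-1.0, -0.013, 0.002, 120.769], [-0.0, 0.162, 0.987, 1678.396], [0.0, 0.0, 0.0, 1.0]]} 0.9960586734693877
{'time': 0.1, 'joints': array([-1.2511924 ,  0.33379185,  0.03988273,  1.46619492, -0.01342745,
        1.34330129, -0.05850436]), 'joint_vel': array([ 8.82917762e-05, -2.56346999e-03, -4.29092744e-04, -2.49431755e-03,
        8.38370074e-05, -1.37119648e-05,  9.08978830e-04]), 'joint_efforts': array([ 4.52039705e-03, -6.60022044e+01,  1.37093123e+00, -4.06463885e+01,
        1.72871671e-02,  9.36976285e-03, -3.63593699e-05]), 'ee_pos': array([264.27336424, 593.66428666, 403.93551213]), 'ee_rot': array([-6.53064977e-01, -3.07273030e+00,  2.21635742e-03]), 'wrist_force': array([ 0.30308636,  0.87356143, -0.12001424]), 'moment': array([-0.00657079, -0.00567953,  0.02136883]), 'opening': 0.9973879270080623} 154.70000000000002 [[-0.914  0.407 -0.001]
 [ 0.407  0.914 -0.001]
 [-0.    -0.001 -1.   ]]
```

View pics/scene0.png

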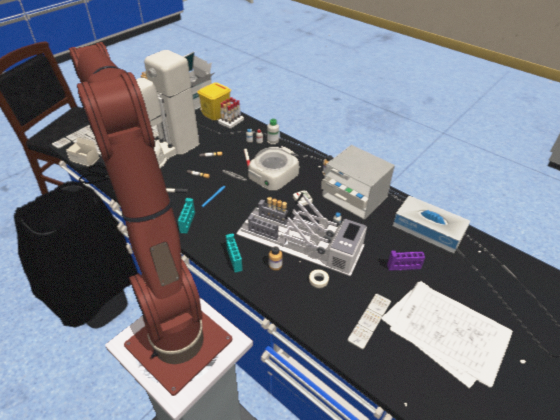

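View pics/top0.png

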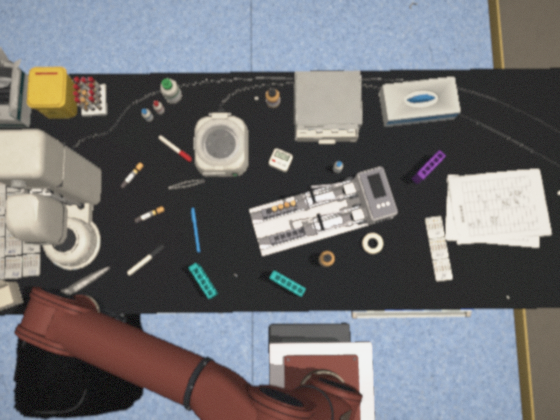

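The tubes with orange caps stand in the far lane, at (283,207) in the top view. The empty rack is in the near lane at (290,235). The console is at (377,195) and the gates are around (335,190) and (350,225).

```bash
cat > m.py <<'E'
from h import *
z=np.load('top0.npz'); im,w=z['im'],z['w']
v,u=np.mgrid[0:420,0:560]
roi=(u>240)&(u<405)&(v>155)&(v<265)
mask=(roi&(w[...,2]>5)).astype(np.uint8)
n,l,s,c=cv2.connectedComponentsWithStats(mask); k=1+np.argmax(s[1:,4]); 
P=w[l==k]; print(s[k],'bench z',np.median(w[...,2][roi&(w[...,2]<5)]))
r=cv2.minAreaRect(P[:,:2].astype(np.float32)); print(r)
B=cv2.boxPoints(r)
# long axis direction -> -y world
e=[B[1]-B[0],B[2]-B[1]]; a=max(e,key=np.linalg.norm); a=a/np.linalg.norm(a); a=a if a[1]<0 else -a
b=np.array([-a[1],a[0]]); C=np.array(r[0]);
print('xaxis',a,'yaxis',b)
def L(p): q=p[...,:2]-C; return np.stack([q@a,q@b,p[...,2]],-1)
ww=L(w)
hsv=cv2.cvtColor(im,cv2.COLOR_BGR2HSV)
org=(l==k)&(hsv[...,0]<25)&(hsv[...,1]>110)
print('caps',np.round(np.c_[u[org],v[org],ww[org]][::4]).tolist()[:20])
print('extent',ww[l==k].min(0),ww[l==k].max(0))
con=(l==k)&(w[...,2]>95)&(ww[...,0]>130); print('console',ww[con].min(0),ww[con].max(0), np.median(ww[con],0))
bar=(l==k)&(w[...,2]>150); print('bars',np.round(ww[bar]).tolist()[::5])
M=cv2.resize(im[155:265,240:405],None,fx=4.8,fy=4.8,interpolation=cv2.INTER_CUBIC)
cv2.imwrite('pics/crop1.png',M)
E
python3 m.py
```

```text
[ 246  163  154   95 6767] bench z 0.755252228883819
((517.7491455078125, -39.51593017578125), (306.1853332519531, 485.69256591796875), 17.15342140197754)
xaxis [ 0.29493135 -0.9555184 ] yaxis [0.9555184  0.29493135]
caps [[294.0, 202.0, -94.0, 92.0, 119.0], [284.0, 204.0, -124.0, 95.0, 119.0], [288.0, 204.0, -113.0, 92.0, 117.0], [281.0, 205.0, -133.0, 96.0, 109.0], [287.0, 205.0, -116.0, 91.0, 108.0], [281.0, 206.0, -135.0, 93.0, 115.0], [287.0, 206.0, -117.0, 87.0, 116.0], [282.0, 207.0, -133.0, 88.0, 119.0], [273.0, 209.0, -161.0, 91.0, 119.0]]
extent [-242.84629529 -153.09271211    5.00006249] [ 242.84622438  153.09262938 1678.39574789]
console [130.03692885 -35.57628031  95.03807848] [202.50297761 121.56804666 120.52387954] [164.12299218  41.96269754 108.00792323]
bars [[-215.0, -153.0, 1678.0], [-43.0, 116.0, 171.0], [-28.0, 114.0, 157.0], [-44.0, 114.0, 169.0], [-28.0, 112.0, 152.0], [-40.0, 109.0, 169.0], [-38.0, 105.0, 168.0], [-39.0, 102.0, 171.0], [-37.0, 98.0, 170.0], [-45.0, 94.0, 174.0], [-42.0, 91.0, 168.0], [-43.0, 88.0, 168.0], [-42.0, 84.0, 169.0], [-40.0, 80.0, 171.0], [-41.0, 78.0, 170.0], [-39.0, 74.0, 170.0], [-45.0, 74.0, 165.0], [-31.0, 69.0, 164.0], [-43.0, 71.0, 161.0], [-42.0, 66.0, 169.0], [-42.0, 30.0, 175.0], [-22.0, 28.0, 150.0], [-38.0, 28.0, 163.0], [-46.0, 26.0, 172.0], [-44.0, 23.0, 170.0], [-46.0, 19.0, 177.0], [-45.0, 17.0, 167.0], [-46.0, 15.0, 163.0], [-45.0, 10.0, 171.0], [-43.0, 7.0, 166.0], [-40.0, 4.0, 160.0], [-40.0, -1.0, 172.0], [-36.0, -3.0, 158.0], [-215.0, -153.0, 1678.0], [-47.0, -9.0, 158.0], [-33.0, -13.0, 158.0], [-215.0, -153.0, 1678.0], [-35.0, -17.0, 166.0], [-42.0, -18.0, 168.0], [-215.0, -153.0, 1678.0]]
```

View pics/crop1.png

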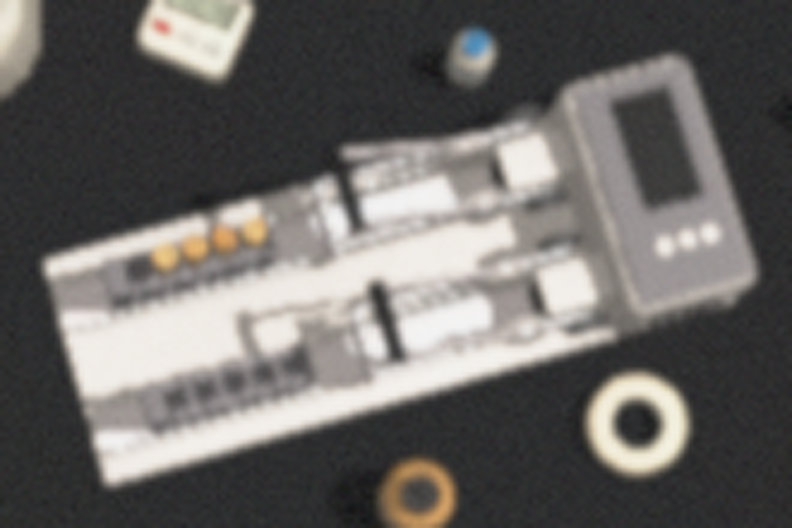

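The crop shows the loader's near-entry corner at about (105,485) in the crop and its far-entry corner at about (45,262). The grab bars are at (348,195) for the far gate and (385,320) for the near gate. The tubes are at (165–255, 230–258) in the far lane. The bad depth pixels skewed the fit, so I'll refit.

```bash
cat > m2.py <<'E'
from h import *
z=np.load('top0.npz'); im,d,w=z['im'],z['d'],z['w']
m=arm.camera_model('top'); T=np.array(m['pose'])
def ray(u,v,h):
    r=T[:3,:3]@np.array([(u-m['cx'])/m['fx'],-(v-m['cy'])/m['fy'],-1]); o=T[:3,3]
    return (o+r*(h-o[2])/r[2])[:2]
c=lambda x,y:(240+(x+.5)/4.8-.5,155+(y+.5)/4.8-.5)
A=ray(*c(107,486),8); F=ray(*c(44,262),8)   # entry corners near, far
bars={'far':ray(*c(348,192),165),'near':ray(*c(385,320),165)}
print('corners',A,F,np.linalg.norm(F-A),bars,np.linalg.norm(bars['far']-bars['near']))
# bars by depth
v,u=np.mgrid[0:420,0:560]
ok=(d>0)&(u>246)&(u<400)&(v>163)&(v<258)
br=ok&(w[...,2]>157)&(w[...,2]<185); B=w[br][:,:2].astype(np.float32)
line=cv2.fitLine(B,cv2.DIST_HUBER,0,.01,.01).ravel()
print('n',len(B)); 
lab,cen=cv2.kmeans(B,2,None,(3,50,.1),5,0)[1:]; print('bar centres depth',cen)
# direction from near edge of the white tray: low points edge between corner A and (615,335)
E1=ray(*c(613,338),8); ax=(E1-A)/np.linalg.norm(E1-A); print('edge ax',ax,np.degrees(np.arctan2(ax[1],ax[0])))
E2=F-A; print('from entry edge',np.degrees(np.arctan2(E2[1],E2[0]))-90)
db=max(cen,key=lambda p:p[0])-min(cen,key=lambda p:p[0]); print('from bars',np.degrees(np.arctan2(db[1],db[0]))-90)
th=np.arctan2(ax[1],ax[0])
a=np.array([np.cos(th),np.sin(th)]);b=np.array([-a[1],a[0]])
C=(A+F)/2+.225e3*a; print('C from entry',C,'C from bars',cen.mean(0)+32*a)
q=w[...,:2]-C; lx,ly=q@a,q@b
hsv=cv2.cvtColor(im,cv2.COLOR_BGR2HSV); org=ok&(hsv[...,0]<25)&(hsv[...,1]>110)&(w[...,2]>95)&(w[...,2]<125)
print('caps lx,ly',lx[org].min(),lx[org].max(),np.median(ly[org]),org.sum())
for nm,y in(('far',43),('near',-43)):
    s=ok&(abs(ly-y)<9)&(lx<-50)&(lx>-225)
    for x in range(-225,-40,8):
        t=s&(lx>=x)&(lx<x+8); print(nm,x,np.round(np.median(w[...,2][t])) if t.any() else None,end='; ')
    print()
E
python3 m2.py
```

```text
corners [423.83064944 179.18643597] [575.12428368 220.52386519] 156.8392387562303 {'far': array([591.02817636,  24.4549223 ]), 'near': array([511.50902548,   3.76918987])} 82.16565512822758
n 166
bar centres depth [[511.26508     1.7961733]
 [593.82025    24.785892 ]]
edge ax [ 0.26782124 -0.96346862] -74.4653407943115
from entry edge -74.71826163488639
from bars -74.438705
C from entry [559.73724642 -16.92528888] C from bars [561.11294338 -17.53996304]
caps lx,ly -152.59472079500145 -85.56215087884618 41.493023003757365 34
far -225 9.0; far -217 9.0; far -209 8.0; far -201 8.0; far -193 71.0; far -185 83.0; far -177 71.0; far -169 28.0; far -161 73.0; far -153 111.0; far -145 74.0; far -137 110.0; far -129 109.0; far -121 72.0; far -113 108.0; far -105 76.0; far -97 106.0; far -89 93.0; far -81 66.0; far -73 10.0; far -65 10.0; far -57 8.0; far -49 None; far -41 None; 
near -225 8.0; near -217 9.0; near -209 9.0; near -201 9.0; near -193 16.0; near -185 86.0; near -177 75.0; near -169 17.0; near -161 69.0; near -153 19.0; near -145 69.0; near -137 69.0; near -129 26.0; near -121 71.0; near -113 24.0; near -105 62.0; near -97 71.0; near -89 34.0; near -81 68.0; near -73 9.0; near -65 11.0; near -57 8.0; near -49 None; near -41 None;
```

```bash
cat > g.py <<'E'
from h import *
import sys
C=np.array([560.4,-17.2]); th=np.radians(-74.5); a=np.array([np.cos(th),np.sin(th),0]); b=np.array([-a[1],a[0],0]); k=np.array([0,0,1.])
LR=np.c_[a,b,k]
def state(): 
    o=arm.get_obs(); Rm=R.from_rotvec(o['ee_rot']); return o,np.array(o['ee_pos']),Rm
def report(targets,tilt=25):
    """tip target in loader mm; rotation remaining and shifts (units) in the tool frame as it stands"""
    o,p,Rm=state(); t=np.radians(tilt)
    z=np.sin(t)*a-np.cos(t)*k; Rg=R.from_matrix(np.c_[np.cross(b,z),b,z])
    tip=p+173*Rm.as_matrix()[:,2]
    print('t',round(o['time'],2),'tip loader',(LR.T@(tip-[*C,0])).round(1),'F loader',(LR.T@o['wrist_force']).round(1),'open',round(o['opening'],2),'j',np.round(o['joints'],2))
    print(' turn left, units',(np.degrees((Rm.inv()*Rg).as_rotvec())/8).round(2))
    for q in targets:
        w=LR@np.array(q)+[*C,0]
        print(' to',q,'units now-frame',(Rm.inv().apply(w-tip)/50).round(2),' goal-frame (TCP-based)',(Rg.inv().apply(w-173*z-p)/50).round(2))
if __name__=='__main__': report(eval(sys.argv[1]),float(sys.argv[2]) if len(sys.argv)>2 else 25)
E
python3 g.py '[[-220,43,230],[-72,43,147]]'
python3 g.py '[[-220,43,230],[-72,43,147]]' 0
```

```text
t 0.1 tip loader [-667.6 -122.3  230.9] F loader [-0.8  0.5 -0.1] open 1.0 j [-1.25  0.33  0.04  1.47 -0.01  1.34 -0.06]
 turn left, units [ 1.37 -2.91  6.21]
 to [-220, 43, 230] units now-frame [-8.24 -4.81  0.03]  goal-frame (TCP-based) [-6.65  3.3   3.48]
 to [-72, 43, 147] units now-frame [-10.13  -7.09   1.69]  goal-frame (TCP-based) [-8.63  3.3   6.23]
t 0.1 tip loader [-667.6 -122.3  230.9] F loader [-0.8  0.5 -0.1] open 1.0 j [-1.25  0.33  0.04  1.47 -0.01  1.34 -0.06]
 turn left, units [-0.01  0.    6.31]
 to [-220, 43, 230] units now-frame [-8.24 -4.81  0.03]  goal-frame (TCP-based) [-8.96  3.3   0.02]
 to [-72, 43, 147] units now-frame [-10.13  -7.09   1.69]  goal-frame (TCP-based) [-11.92   3.3    1.68]
```

```bash
python3 -m creep '[[0,-0.6,-0.35,0,0,0,0],[0,-0.7,-0.4,0,0,0,0],[0,-0.7,-0.4,0,0,0,0],[0,-0.7,-0.4,0,0,0,0],[0,-0.7,-0.4,0,0,0,0],[0,-0.7,-0.4,0,0,0,0],[0,-0.7,-0.4,0,0,0,0],[0,-0.7,-0.4,0,0,0,0],[0,-0.7,-0.4,0,0,0,0],[0,-0.6,-0.4,0,0,0,0],[0,0,0,0,0,0,0.9],[0,0,0,0,0,0,0.9],[0,0,0,0,0,0,0.9],[0,0,0,0,0,0,0.9],[0,0,0,0,0,0,0.9],[0,0,0,0,0,0,0.9],[0,0,0,0,0,0,0.9]]' && python3 g.py '[[-90,43,200],[-72,43,147]]'
```

```text
time: 2.22
ee_pos: [494.5, 275.0, 404.3]
ee_rot: [-1.904, -2.498, 0.001]
wrist_force: [-0.4, -0.1, -0.7]
opening: -0.003
t 2.23 tip loader [-299.2   14.5  231.3] F loader [ 0.  -0.4 -0.7] open -0.0 j [-0.89  0.16  0.34  1.69 -0.06  1.3  -0.27]
 turn left, units [-0.01 -3.12 -0.02]
 to [-90, 43, 200] units now-frame [-4.18  0.58  0.63]  goal-frame (TCP-based) [-2.07  0.57  2.01]
 to [-72, 43, 147] units now-frame [-4.54  0.58  1.69]  goal-frame (TCP-based) [-1.94  0.57  3.12]
```

```bash
python3 -m creep '[[0,0,0,0,0,-0.78,0],[0,0,0,0,0,-0.78,0],[0,0,0,0,0,-0.78,0],[0,0,0,0,0,-0.78,0],[0,-0.4,0.11,0.4,0,0,0],[0,-0.4,0.12,0.4,0,0,0],[0,-0.4,0.11,0.4,0,0,0],[0,-0.45,0.12,0.4,0,0,0],[0,-0.42,0.11,0.4,0,0,0],[0,0,0,0,0,0,0]]' && python3 g.py '[[-72,43,147],[-52,43,149],[0,43,180],[30,43,187],[60,43,190]]'
python3 - <<'E'
from h import *
im,d,m=grab('scene'); cv2.imwrite('pics/s1.png',cv2.resize(im[130:300,180:400],None,fx=3.5,fy=3.5,interpolation=cv2.INTER_CUBIC))
E
```

```text
time: 3.48
ee_pos: [559.3, 147.4, 356.9]
ee_rot: [1.682, 2.203, -0.374]
wrist_force: [0.1, 0.3, -0.1]
opening: -0.0
t 3.48 tip loader [-85.9  42.5 200.1] F loader [-0.2  0.1 -0.1] open -0.0 j [-0.84  0.25  0.43  1.74  0.34  1.26 -0.27]
 turn left, units [-0.02 -0.   -0.02]
 to [-72, 43, 147] units now-frame [0.2  0.01 1.08]  goal-frame (TCP-based) [0.2  0.   1.08]
 to [-52, 43, 149] units now-frame [-0.18  0.01  1.21]  goal-frame (TCP-based) [-0.18  0.    1.21]
 to [0, 43, 180] units now-frame [-1.39  0.02  1.09]  goal-frame (TCP-based) [-1.39  0.    1.09]
 to [30, 43, 187] units now-frame [-1.99  0.02  1.22]  goal-frame (TCP-based) [-1.99  0.    1.22]
 to [60, 43, 190] units now-frame [-2.56  0.02  1.41]  goal-frame (TCP-based) [-2.56  0.    1.42]
```

View pics/s1.png

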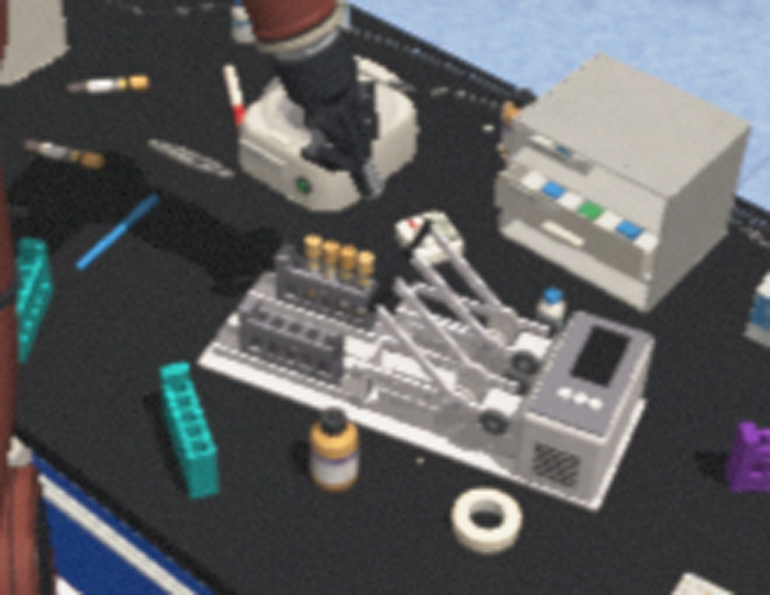

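The fingertip is at (370,195) in the crop, in front of and above the far bar at (420,230). The tubes stand clear below. Now I'll push along the arc.

```bash
python3 -m creep '[[0,0.1,0,0.54,0,0,0],[0,0.1,0,0.54,0,0,0],[0,-0.35,0,0.29,0,0,0],[0,-0.36,0,-0.03,0,0,0],[0,-0.36,0,-0.03,0,0,0],[0,-0.3,0,0,0,0,0],[0,-0.3,0,0,0,0,0],[0,0,0,0,0,0,0]]' && python3 g.py '[[59,43,181],[73,43,184]]'
```

```text
time: 4.53
ee_pos: [584.4, 59.4, 330.3]
ee_rot: [1.677, 2.205, -0.37]
wrist_force: [-0.5, -0.2, -0.2]
opening: -0.002
t 4.53 tip loader [  5.7  43.8 173.4] F loader [ 0.  -0.5 -0.2] open -0.0 j [-0.72  0.27  0.48  1.78  0.35  1.14 -0.14]
 turn left, units [ 0.01 -0.   -0.01]
 to [59, 43, 181] units now-frame [-1.03 -0.01  0.31]  goal-frame (TCP-based) [-1.03 -0.01  0.31]
 to [73, 43, 184] units now-frame [-1.31 -0.01  0.38]  goal-frame (TCP-based) [-1.31 -0.01  0.38]
```

```bash
python3 - <<'E'
from h import *
im,d,m=grab('scene'); cv2.imwrite('pics/s2.png',cv2.resize(im[150:280,230:380],None,fx=5,fy=4.6,interpolation=cv2.INTER_CUBIC))
E
```

```text
(no output)
```

View pics/s2.png

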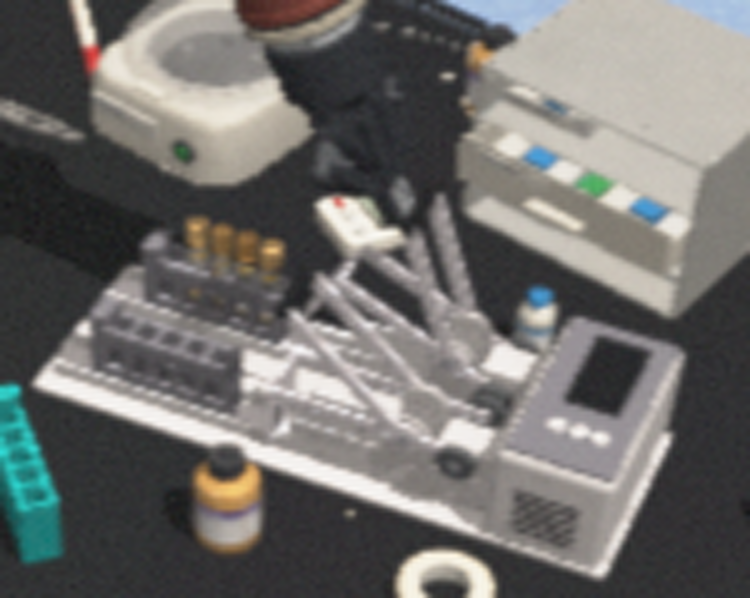

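The far gate is part way up: its arms end at about (415–440, 200–235), next to the fingertips at (405,195). The near gate is still shut. I'll carry on past the balance point and then back off upwards.

```bash
python3 -m creep '[[0,-0.26,0,0.08,0,0,0],[0,-0.26,0,0.08,0,0,0],[0,-0.26,0,0.08,0,0,0],[0,-0.26,0,0.07,0,0,0],[0,-0.28,0,0.06,0,0,0],[0,-0.1,0,0,0,0,0],[0,0,0,0,0,0,0]]' && python3 g.py '[[60,43,240],[-200,43,240]]'
```

```text
time: 5.45
ee_pos: [603.5, -8.9, 342.8]
ee_rot: [1.676, 2.206, -0.37]
wrist_force: [-0.6, 0.9, 0.4]
opening: 0.001
t 5.45 tip loader [ 76.6  43.9 186. ] F loader [-1.  -0.4  0.4] open 0.0 j [-0.62  0.28  0.51  1.75  0.33  1.11 -0.  ]
 turn left, units [ 0.01 -0.    0.01]
 to [60, 43, 240] units now-frame [-0.16 -0.02 -1.12]  goal-frame (TCP-based) [-0.15 -0.02 -1.12]
 to [-200, 43, 240] units now-frame [ 4.56 -0.01 -3.31]  goal-frame (TCP-based) [ 4.56 -0.02 -3.32]
```

```bash
python3 - <<'E'
from h import *
im,d,m=grab('scene'); cv2.imwrite('pics/s3.png',cv2.resize(im[150:280,230:380],None,fx=5,fy=4.6,interpolation=cv2.INTER_CUBIC))
E
```

```text
(no output)
```

View pics/s3.png

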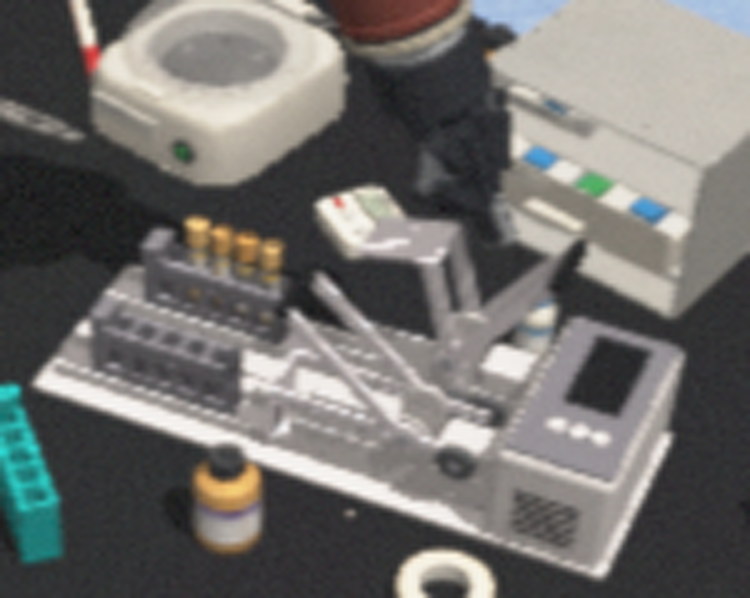

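The far gate is fully raised, with its bar over towards the console at (570,250) and its plate up at (410,240). The tubes and the near gate haven't moved. Next I retreat up and back to the entry end.

```bash
python3 -m creep '[[0,-0.08,0,-0.56,0,0,0],[0,-0.08,0,-0.56,0,0,0],[0,0.75,0,-0.35,0,0,0],[0,0.75,0,-0.35,0,0,0],[0,0.75,0,-0.35,0,0,0],[0,0.75,0,-0.35,0,0,0],[0,0.75,0,-0.35,0,0,0],[0,0.75,0,-0.35,0,0,0],[0,0.75,0,-0.35,0,0,0],[0,0,0,0,0,0,0]]' && python3 g.py '[[-230,43,53],[-205,43,53]]'
```

```text
time: 6.75
ee_pos: [519.2, 290.9, 396.2]
ee_rot: [1.667, 2.214, -0.369]
wrist_force: [0.1, -0.3, 0.4]
opening: -0.001
t 6.75 tip loader [-235.1   43.1  239.3] F loader [0.3 0.  0.4] open -0.0 j [-0.98  0.29  0.34  1.6   0.31  1.44 -0.44]
 turn left, units [ 0.02 -0.01  0.06]
 to [-230, 43, 53] units now-frame [1.48 0.   3.42]  goal-frame (TCP-based) [1.49 0.01 3.42]
 to [-205, 43, 53] units now-frame [ 1.02 -0.    3.63]  goal-frame (TCP-based) [1.04 0.01 3.63]
```

```bash
python3 -m creep '[[0,0.3,0,0.68,0,0,0],[0,0.3,0,0.68,0,0,0],[0,0.3,0,0.68,0,0,0],[0,0.3,0,0.69,0,0,0],[0,0.3,0,0.69,0,0,0],[0,0,0,0,0,0,0.05]]' && python3 g.py '[[-205,43,53],[-60,43,53],[-42,43,53]]'
python3 - <<'E'
from h import *
im,d,m=grab('scene'); cv2.imwrite('pics/s4.png',cv2.resize(im[150:280,230:380],None,fx=5,fy=4.6,interpolation=cv2.INTER_CUBIC))
E
```

```text
time: 7.5
ee_pos: [521.3, 281.1, 208.0]
ee_rot: [1.682, 2.201, -0.376]
wrist_force: [1.1, -0.4, 0.4]
opening: -0.003
t 7.5 tip loader [-224.5   41.4   51.3] F loader [0.7 1.  0.4] open -0.0 j [-0.95  0.47  0.32  1.78  0.29  1.1  -0.54]
 turn left, units [-0.03  0.01 -0.03]
 to [-205, 43, 53] units now-frame [-0.37  0.03  0.14]  goal-frame (TCP-based) [-0.37  0.02  0.13]
 to [-60, 43, 53] units now-frame [-2.99  0.05  1.37]  goal-frame (TCP-based) [-3.    0.02  1.36]
 to [-42, 43, 53] units now-frame [-3.32  0.05  1.52]  goal-frame (TCP-based) [-3.33  0.02  1.51]
```

View pics/s4.png

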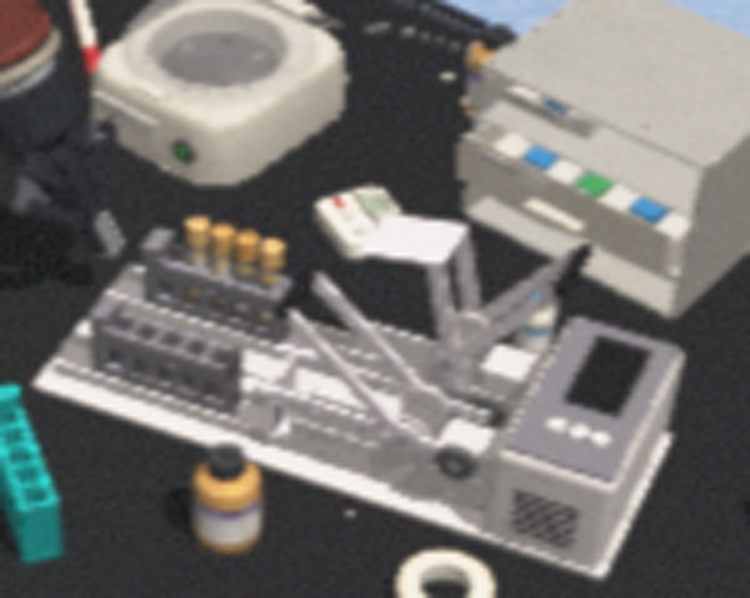

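The fingertips are at (110,235), behind the rack's end block at (155,245) and in line with it. The gate is still raised. I'll start the slow push.

```bash
python3 -m creep '[[0,-0.2,0.03,0.09,0,0,0],[0,-0.2,0,0.09,0,0,0],[0,-0.2,0,0.09,0,0,0],[0,-0.2,0,0.09,0,0,0],[0,-0.2,0,0.09,0,0,0],[0,-0.2,0,0.09,0,0,0],[0,-0.2,0,0.09,0,0,0],[0,-0.2,0,0.09,0,0,0],[0,-0.2,0,0.09,0,0,0],[0,-0.2,0,0.09,0,0,0],[0,-0.2,0,0.09,0,0,0],[0,-0.2,0,0.09,0,0,0],[0,-0.2,0,0.09,0,0,0],[0,0,0,0,0,0,0]]' && python3 g.py '[[-60,43,53],[-48,43,53],[-42,43,53]]'
```

```text
time: 9.3
ee_pos: [561.4, 143.7, 212.3]
ee_rot: [1.684, 2.199, -0.37]
wrist_force: [-0.4, 1.0, -0.8]
opening: -0.001
t 9.3 tip loader [-81.6  43.9  55.5] F loader [-1.1 -0.1 -0.8] open -0.0 j [-0.79  0.42  0.39  1.86  0.33  0.99 -0.36]
 turn left, units [-0.   -0.   -0.05]
 to [-60, 43, 53] units now-frame [-0.37 -0.02  0.23]  goal-frame (TCP-based) [-0.37 -0.02  0.23]
 to [-48, 43, 53] units now-frame [-0.59 -0.01  0.33]  goal-frame (TCP-based) [-0.59 -0.02  0.33]
 to [-42, 43, 53] units now-frame [-0.7  -0.01  0.38]  goal-frame (TCP-based) [-0.7  -0.02  0.38]
```

```bash
python3 -m creep '[[0,-0.15,0,0.1,0,0,0],[0,-0.15,0,0.08,0,0,0],[0,-0.15,0,0.07,0,0,0],[0,-0.1,0,0.05,0,0,0],[0,-0.06,0,0.03,0,0,0],[0,0,0,0,0,0,0]]' && python3 g.py '[[-42,43,53]]'
python3 - <<'E'
from h import *
im,d,m=grab('scene'); cv2.imwrite('pics/s5.png',cv2.resize(im[150:280,230:380],None,fx=5,fy=4.6,interpolation=cv2.INTER_CUBIC))
E
```

```text
time: 10.05
ee_pos: [570.3, 111.3, 210.0]
ee_rot: [1.683, 2.2, -0.37]
wrist_force: [0.6, -0.4, -0.1]
opening: 0.0
t 10.05 tip loader [-48.1  43.9  53.2] F loader [ 0.6  0.5 -0.1] open 0.0 j [-0.74  0.42  0.4   1.87  0.34  0.96 -0.31]
 turn left, units [ 0.   -0.   -0.04]
 to [-42, 43, 53] units now-frame [-0.11 -0.02  0.06]  goal-frame (TCP-based) [-0.11 -0.02  0.06]
```

View pics/s5.png

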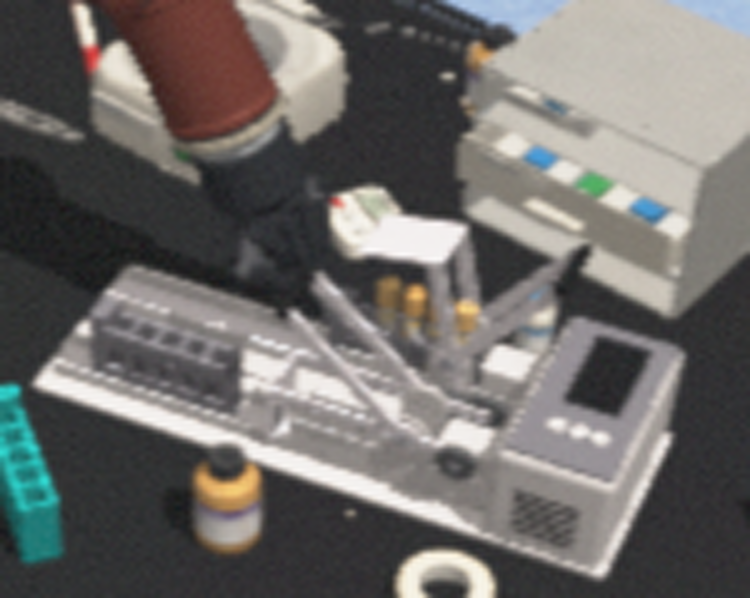

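The rack is under the raised gate. Tube caps show at (388,290), (415,297) and (467,315), with one hidden behind a gate arm. Now small steps until the stop shows as force.

```bash
python3 -m creep '[[0,-0.06,0,0.03,0,0,0],[0,-0.04,0,0.02,0,0,0],[0,0,0,0,0,0,0]]'; python3 g.py '[]'; python3 -m creep '[[0,-0.03,0,0.015,0,0,0],[0,-0.03,0,0.015,0,0,0],[0,0,0,0,0,0,0]]'; python3 g.py '[]'
```

```text
time: 10.48
ee_pos: [571.7, 106.0, 209.9]
ee_rot: [1.683, 2.2, -0.369]
wrist_force: [-0.3, -0.1, 0.1]
opening: 0.002
t 10.47 tip loader [-42.6  43.9  53.1] F loader [-0.  -0.3  0.1] open 0.0 j [-0.73  0.42  0.41  1.87  0.34  0.95 -0.3 ]
 turn left, units [ 0.   -0.   -0.04]
time: 10.85
ee_pos: [572.3, 104.7, 209.9]
ee_rot: [1.682, 2.203, -0.367]
wrist_force: [-4.2, 6.9, 4.3]
opening: -0.0
t 10.85 tip loader [-41.6  44.3  52.9] F loader [-7.7 -2.2  4.3] open -0.0 j [-0.73  0.42  0.41  1.87  0.34  0.95 -0.29]
 turn left, units [ 0.01 -0.02 -0.03]
```

```bash
python3 -m creep '[[0,-0.03,0,0.015,0,0,0],[0,0,0,0,0,0,0]]'; python3 g.py '[]'; python3 -m creep '[[0,0.1,0,-0.05,0,0,0],[0,0.3,0,-0.14,0,0,0],[0,0.5,0,-0.23,0,0,0],[0,0.7,0,-0.33,0,0,0],[0,0.7,0,-0.33,0,0,0],[0,0.5,0,-0.23,0,0,0],[0,-0.3,0,-0.7,0,0,0],[0,-0.3,0,-0.7,0,0,0],[0,-0.3,0,-0.7,0,0,0],[0,-0.3,0,-0.7,0,0,0],[0,0.6,0,-0.5,0,0,0],[0,0.6,0,-0.5,0,0,0],[0,0.6,0,-0.5,0,0,0],[0,0,0,0,0,0,0]]'; python3 g.py '[]'
python3 - <<'E'
from h import *
from g import C,LR
ims=[]
im,d,m=grab('scene'); A=cv2.resize(im[150:280,230:380],(600,420),interpolation=cv2.INTER_CUBIC)
im,d,m=grab('top'); w=world(m,d); l=(w-[*C,0])@LR
hsv=cv2.cvtColor(im,cv2.COLOR_BGR2HSV)
o=(hsv[...,0]<25)&(hsv[...,1]>110)&(d>0)&(abs(l[...,1]-43)<20)&(abs(l[...,0])<200)
print('caps',np.round(l[o]).tolist())
for y in(43,-43):
  s=(d>0)&(abs(l[...,1]-y)<9); print(y,[(x,float(np.median(l[...,2][s&(abs(l[...,0]-x)<=3)]).round())) for x in range(-220,100,6) if (s&(abs(l[...,0]-x)<=3)).any()])
b=(d>0)&(l[...,2]>157)&(l[...,2]<200)&(abs(l[...,0])<220)&(abs(l[...,1])<90); print('high near',l[b&(l[...,1]<0)].mean(0),'far',l[b&(l[...,1]>0)].mean(0))
B=cv2.resize(im[155:265,240:405],(270,180),interpolation=cv2.INTER_CUBIC)
o=np.zeros((600,600,3),np.uint8); o[:420]=A; o[420:,:270]=B; cv2.imwrite('pics/f.png',o)
E
```

```text
time: 11.1
ee_pos: [572.5, 104.4, 210.0]
ee_rot: [1.681, 2.205, -0.365]
wrist_force: [-7.7, 11.9, 6.7]
opening: 0.003
t 11.1 tip loader [-41.5  44.6  52.9] F loader [-13.5  -4.2   6.7] open 0.0 j [-0.73  0.42  0.41  1.87  0.34  0.95 -0.29]
 turn left, units [ 0.02 -0.03 -0.02]
time: 12.85
ee_pos: [499.3, 367.8, 392.3]
ee_rot: [1.678, 2.205, -0.367]
wrist_force: [0.5, 0.7, -0.7]
opening: -0.002
t 12.85 tip loader [-314.5   44.5  235.4] F loader [-0.6  0.6 -0.7] open -0.0 j [-1.05  0.36  0.3   1.51  0.28  1.49 -0.54]
 turn left, units [ 0.02 -0.01 -0.01]
caps [[62.0, 38.0, 114.0], [66.0, 37.0, 112.0], [66.0, 35.0, 107.0]]
43 [(-220, 8.0), (-214, 10.0), (-208, 10.0), (-202, 10.0), (-196, 11.0), (-190, 11.0), (-184, 10.0), (-178, 8.0), (-172, 10.0), (-166, 13.0), (-160, 11.0), (-154, 9.0), (-148, 10.0), (-142, 11.0), (-136, 10.0), (-130, 7.0), (-124, 10.0), (-118, 12.0), (-112, 7.0), (-106, 9.0), (-100, 8.0), (-94, 11.0), (-88, 9.0), (-82, 7.0), (-76, 6.0), (-70, 8.0), (-64, 9.0), (-58, 11.0), (-52, 8.0), (-46, 12.0), (-40, 10.0), (-34, 34.0), (-28, 83.0), (-22, 84.0), (-16, 82.0), (-10,
[... 290 characters left out ...]
3.0), (-184, 84.0), (-178, 84.0), (-172, 64.0), (-166, 20.0), (-160, 52.0), (-154, 69.0), (-148, 19.0), (-142, 56.0), (-136, 72.0), (-130, 23.0), (-124, 26.0), (-118, 69.0), (-112, 25.0), (-106, 19.0), (-100, 66.0), (-94, 67.0), (-88, 22.0), (-82, 57.0), (-76, 72.0), (-70, 11.0), (-64, 12.0), (-58, 9.0), (-52, 9.0), (-46, 9.0), (-40, 61.0), (-34, 169.0), (-28, 14.0), (-22, 10.0), (-10, 7.0), (-4, 11.0), (2, 10.0), (8, 10.0), (14, 8.0), (20, 7.0), (26, 12.0), (32, 12.0), (38, 12.0), (44, 9.0), (50, 8.0), (56, 11.0), (62, 10.0), (68, 11.0), (74, 10.0), (80, 44.0), (86, 69.0), (92, 69.0), (98, 67.0)]
high near [-31.83338825 -42.86102703 167.62968339] far [ 42.8212901   43.28222281 169.89687408]
```

View pics/f.png

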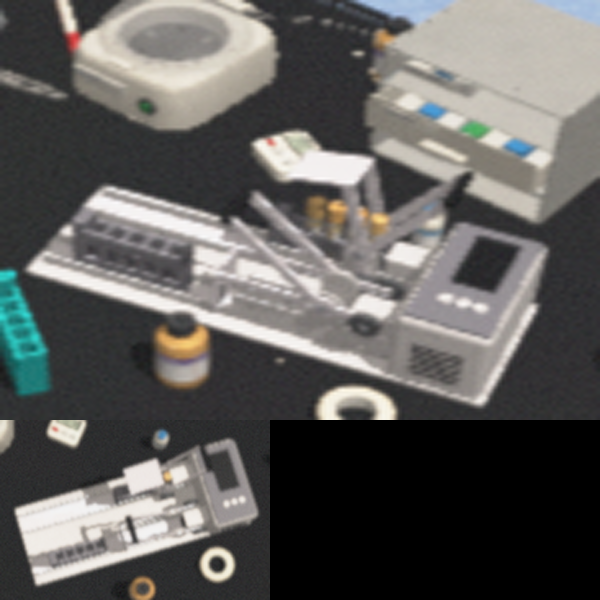

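The tray end shows the rack at the stop with its face at x ≈ -32. The caps are level, the far gate is up, and the near gate and empty rack haven't moved. I'm handing in.

```bash
python3 -c "
from plant import arm
print(arm.close_job(), arm.get_obs()['time'])"
```

```text
the job is handed in; nothing more can be done
the job is handed in; nothing more can be done
```

The loaded rack is home in the far lane under its raised gate, and the job is handed in at about 13 s of robot time, well inside the 58 s limit. I pushed the far gate's bar over its balance point with closed fingertips and it fell fully open by itself. I then pushed the rack by its end block until it met the stop.

**Rack at the stop:** the push force rose to about 13.5 N with the fingers no longer advancing. The rack's push face measured at loader x of about -33 to -31 mm, against a target of -31.75 mm.

**Gate raised:** after I backed off, its plate was measured at 156 to 172 mm above the bench.

**Tubes:** the caps I could see stood level at about 112 mm. In the last picture the gate's arms and plate partly hid the row, so I could not count all four separately.

**Left alone:** the near gate is still shut, with its bar at x = -32 mm. The empty rack reads the same as before, and the bottles and other things in the last picture look undisturbed. The pens at the left were outside that last picture, so I did not recheck them. No check failed or disagreed.

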